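# Grease the slab roller's bearing with a push gun

### The job

Grease the slab roller's shaft bearing at the end away from the handwheel: take the push-type grease gun out of the rack, press its coupler squarely onto that bearing's tilted grease nipple until it snaps on, and keep pushing along the nipple until the gun's pump is nearly all the way in. Finish while still gripping the gun and holding its pump pressed in against the spring, on the nipple; leave the nipple at the handwheel end and the other things on the bench alone.

Things in the scene. Friction and masses are not known exactly. Their poses are not given: they have to be found in the camera images.
- gun: plain steel push-type grease gun, 0.5 kg, standing nose down in either rack hole. Origin: middle of the collar's underside (rests on the rack's top board); z along the gun to its rear. Along z: collar 46 mm dia. 0-16 mm, round barrel 34 mm dia. 16-120 mm (grip its upper part from above), cap 36 mm dia. to 133 mm. Below: 13 mm tube with bell-mouthed coupler, 31 mm dia., mouth 55 mm below the origin
- coupler_seat (a point): seat inside the coupler, on the gun's axis, 16 mm inside the mouth, 39 mm below the gun's origin with the pump out: touches the nipple's flat head when snapped home. Axes as the gun's. The mouth is a funnel 25 mm wide, narrowing in 7 mm to a 17.6 mm bore; four spring jaws in it, 8 mm inside the mouth, catch behind the nipple's head; they give way at 7 to 9 N of push
- pump (a joint): travel of tube and coupler into the gun: 0 = out, 0.016 m = fully pressed in. Its spring pushes out with 10 N at 0, 16.4 N when fully in: the coupler snaps on first, then the gun slides down over the tube
- nipple: button-head grease nipple to use, steel, fixed on the bearing away from the handwheel. Origin: middle of the head's flat outer face, 155 mm above the bench; z out along the nipple, leaning 30 degrees from vertical, square to the shaft, towards the robot. Head 16 mm dia., 5 mm thick, chamfered; neck 10 mm dia., 10 mm long; then a 16 mm hexagon and a 20 mm boss whose face is 21 mm below the head's
- nipple2: the same kind of nipple on the bearing at the handwheel end: not to be used. Origin and axes as for the nipple
- roller: grey steel slab roller for clay, fixed: two rollers between side frames, plywood boards 65 mm high. Origin: on the bench under the free-end bearing; y along the shaft to the handwheel, x away from the robot. Shaft 106 mm high; bearing housings 62 mm dia., 34 mm wide at y = 0 and 360 mm, tops at 137 mm; upper roller 66 mm dia.; spoked handwheel 194 mm dia. at y = 422 mm
- rack: plywood tool rack 100 x 240 x 85 mm, fixed, open in front and behind. Origin: middle of its underside; y along its length. Two 36 mm holes at y = +60 and -60 mm in its top board (top face 85 mm high): the gun stands in either one, a brush in the other. Base board 10 mm thick
- brush: fat round glaze brush standing bristles down in the other hole: 44 mm steel ferrule resting on the rack, wooden handle 26 mm diameter, top 109 mm above the rack's top board. Origin: middle of the ferrule's underside, z up. Leave alone
- bottle: white plastic glaze bottle, 76 mm diameter, 190 mm tall; origin under its middle. Leave alone
- bowl: terracotta bowl, 110 mm across, 45 mm high; origin under its middle. Leave alone
- lid: black screw lid, 48 mm diameter, 14 mm high; origin under its middle. Leave alone
There are look-alikes about, which are no part of the job. Leave any blue look-alike of the gun alone.

How it is judged (in metres and radians):
On the way, in this order (a step that is already met when the one before it is completed fails the run):
1. the gun is drawn up out of the rack (z of coupler_seat in the frame of rack above 0.09 m and contact force between the fingers and gun above 1 N), for 0.1 s.
2. the coupler is snapped squarely onto the free-end nipple and the pump is pressed in (distance between coupler_seat and nipple below 0.003 m and angle between the z axis of gun and the z axis of nipple, either way round below 0.12 rad and value of joint pump above 0.012 m), for 0.2 s.
At the end, for the whole second after the job is handed in: The gripper still holds the gun; its coupler seat is within 3 mm of the nipple head's face, gun and nipple in line within 7 degrees, pump in by over 12 of its 16 mm and pushing on the nipple with over 8 N; rack not touched by the gun; other things within 30 mm of their start (all of step 2 and contact force between gun and nipple above 8 N and contact force between the fingers and gun above 3 N and contact force between gun and rack below 0.1 N and distance of each of brush, bottle, bowl, lid from where it was at the start of the episode below 0.03 m); the arm keeps its last pose, push and grip.
It fails at once if the gun is pushed against the nipple at the handwheel end (contact force between gun and nipple2 above 2 N).
It fails at once if the brush, bottle, bowl or lid is knocked from its place (distance of any of brush, bottle, bowl, lid from where it was at the start of the episode above 0.03 m).
It also fails if it takes over 48 s, if anything falls off the work surface, if the arm or the gripper's body presses on something with over 40 N, if the wrist force passes 120 N, or if a joint passes its speed limit or range.

### The arm

A 6-joint arm with a two-finger parallel gripper is mounted at the origin on the work surface. World frame = base frame: x ahead of the robot, y to its left, z up, the work surface at z = 0. Lengths are in mm, angles in degrees, forces in N, time in s.
With the tool pointing down it reaches from about 200 to 875 mm from the base axis. Payload 3.4 kg.
Tool frame: the origin (TCP) lies on the centre line of the jaws, within the pads' length; the fingertips stand 22 mm ahead of it and the grasp point (between the pads) lies 3 mm ahead of it (bot.tips_ahead is the z of the fingertips in the tool frame, in mm); z points along the fingers, y is the line along which they close (so a half turn about z gives the same grasp; the last joint's range is limited). The gripper opens to 94 mm and grips with 3 to 60 N. Pads are 16 mm wide; open, the fingers measure 119 mm over their backs; the gripper's body (75 mm by 177 mm) begins 78 mm behind the grasp point.
Start: joints at [66.463, 15.808, 86.224, -0, 77.962, -6.933], TCP at [164.329, 551.053, 227.493] pointing down, gripper open.
Joint ranges: [-165.64, 165.64], [-43.16, 119.46], [12.63, 154.43], [-67.54, 247.53], [6.08, 155.33], [-154.97, 154.97]. Speed limits (degrees/s): [147.25, 147.25, 180, 180, 180, 180].

### API

Orientations are given as a 3x3 rotation matrix whose columns are the frame's x, y, z axes.
In Python, from station import sensors, cams, workorder, bot gives the robot as it stands.
- The arm moves only by the tool drive_tool, never from a script. Its argument "increments" is a list of rows, each a list of 7 numbers: the turn, a rotation vector about the world's x, y, z in degrees, then the shift along the world's x, y, z in mm, then the closure, from -1 (fully open) to 1 (shut). A call has 1 to 5 rows; each row is the pose to reach, as a shift and turn from the pose commanded when the call began; what a row does not reach only later rows make up. A row lasts 1/12 s, in which the tool goes at most 41.7 mm and 7.16 degrees, less where a joint would pass 70% of its speed; a pose out of reach is approached as far as the arm can. A call with a gripper value outside its range is refused whole. The fingers move at their own pace and stop on an object; "force" is the grip in N (left out, the last holds). Time passes only in rows, so rows that repeat a pose let the fingers close. It gives the time, the measured TCP pose, the force, the opening and the grip force at its end, in the units of the state.
- sensors.sense(): the state, without advancing time (a new reading comes with each control period).
- cams.get_image(name): name is "scene" or "side" or "wrist"; returns the picture (400x640x3 uint8, red, green, blue); there is no depth.
- cams.camera_info(name): a dict with "K" (3x3 intrinsics, pixels), "distortion" ([k1, k2, p1, p2, k3] as OpenCV has them; the pictures are not rectified), "world_to_cam" (4x4, takes a point from world to camera coordinates). Camera axes: x right, y down, z forward; pixel columns grow to the right and rows downward; lengths in mm; the calibration is good to about 2 mm. A picture is of the moment at which its call begins: read the wrist's pose just before it. camera_info takes no time and is no camera call; for the wrist camera it gives the pose at the moment of the call.
- workorder.job_done(): hands the job in; it is judged then, once.
The state is a dict: "clock": time; "joints": joint angles; "joint_velocities": joint speeds; "tau": joint torques, N m; "eef_pos": TCP position; "orientation": TCP orientation; "ft_force": force on the tool from outside, world axes, zero at the start; "moment": the same for the moment, N m; "grip_width": finger opening in mm; "finger_force": force on a finger pad.
Only numpy, scipy, OpenCV 4.12 (cv2) and the standard library are available. Lean on these libraries where they do the work, as an engineer would, in place of code of your own. Each camera call takes 0.05 s, during which the arm holds its last target. There are 200 camera calls.

## Working session

There is one attempt and no reset: what is moved stays moved. The work goes in short steps, Python scripts to look and compute and a tool call to move; the robot and the scene stay as the last step left them, time stands still between calls to the robot, and variables do not carry over. Pictures are saved under pics/ and viewed, at most 10 in all, crops included, and the job is handed in when it is done.

Besides the shell and the picture viewer there is one more tool, called by a JSON object that holds its "api" and its "payload". drive_tool: Moves the arm, as the interface text tells. Its arguments: {"type":"object","properties":{"increments":{"type":"array","items":{"type":"array","items":{"type":"number"}}},"force":{"type":"number"}},"required":["increments"]}

```bash
mkdir -p pics; python3 - <<'E'
from station import sensors,cams,bot
import cv2,numpy as np
for n in ["scene","side","wrist"]:
    im=cams.get_image(n); cv2.imwrite(f"pics/{n}0.png",im[:,:,::-1])
    c=cams.camera_info(n); print(n,np.round(c["K"],1).tolist(),np.round(c["distortion"],3),np.round(c["world_to_cam"],3).tolist())
a=np.vstack([cv2.imread("pics/scene0.png"),cv2.imread("pics/side0.png")])
print(sensors.sense()); print(bot.tips_ahead)
E
```

```text
scene [[516.6, 0.0, 318.9], [0.0, 516.6, 200.8], [0.0, 0.0, 1.0]] [-0.035  0.     0.     0.     0.   ] [[-0.261, 0.965, -0.019, 177.996], [0.714, 0.18, -0.677, -326.194], [-0.65, -0.19, -0.736, 1996.92], [0.0, 0.0, 0.0, 1.0]]
side [[487.2, 0.0, 319.4], [0.0, 487.2, 195.8], [0.0, 0.0, 1.0]] [0.008 0.    0.    0.    0.   ] [[0.994, -0.107, 0.016, -563.717], [-0.055, -0.628, -0.776, 116.099], [0.093, 0.771, -0.63, 1471.703], [0.0, 0.0, 0.0, 1.0]]
wrist [[333.6, 0.0, 324.4], [0.0, 333.6, 200.2], [0.0, 0.0, 1.0]] [-0.058  0.     0.     0.     0.   ] [[0.286, 0.958, -0.001, -573.892], [0.927, -0.276, 0.253, -26.084], [0.243, -0.073, -0.967, 390.563], [0.0, 0.0, 0.0, 1.0]]
{'clock': 0.15, 'joints': array([ 6.64633696e+01,  1.58371492e+01,  8.62765769e+01, -2.60022737e-03,
        7.79620952e+01, -6.93231525e+00]), 'joint_velocities': array([-0.07265719, -0.06651455, -0.21641846,  0.02292049, -0.04046162,
       -0.05762877]), 'tau': array([ 1.34642778e-03, -4.04924798e+01, -2.37435526e+01,  7.01262010e-02,
        3.16106051e-02, -8.79392474e-05]), 'eef_pos': array([164.17297052, 550.66069683, 226.83861234]), 'orientation': array([[-9.58303741e-01,  2.85751121e-01, -4.87760163e-04],
       [ 2.85751514e-01,  9.58302957e-01, -1.23095934e-03],
       [ 1.15673996e-04, -1.31901114e-03, -9.99999123e-01]]), 'ft_force': array([ 0.25873625,  0.44780634, -0.72026315]), 'moment': array([ 0.0344527 ,  0.02708488, -0.04030117]), 'finger_force': 0.0, 'grip_width': 93.93056699994153}
22.0
```

View pics/scene0.png

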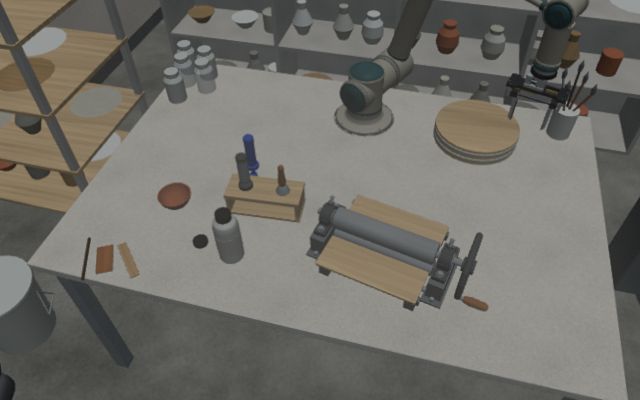

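View pics/side0.png

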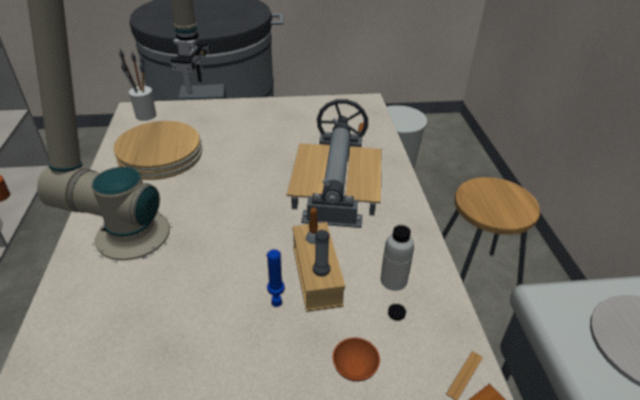

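The steel gun stands in the rack hole away from the roller (scene 245,170; side 321,253), the brush is in the other hole and the blue look-alike stands behind the rack. The free-end bearing is at scene (327,210), side (335,200). I'll enlarge these next.

```bash
python3 - <<'E'
import cv2,numpy as np
s=cv2.imread("pics/scene0.png");d=cv2.imread("pics/side0.png")
f=lambda im,x,y:cv2.convertScaleAbs(cv2.resize(im[y:y+60,x:x+80],(400,300),interpolation=cv2.INTER_CUBIC),alpha=1.5)
cv2.imwrite("pics/c1.png",np.vstack([np.hstack([f(s,215,145),f(d,280,220)]),np.hstack([f(s,295,185),f(d,295,170)])]))
E
```

```text
(no output)
```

View pics/c1.png

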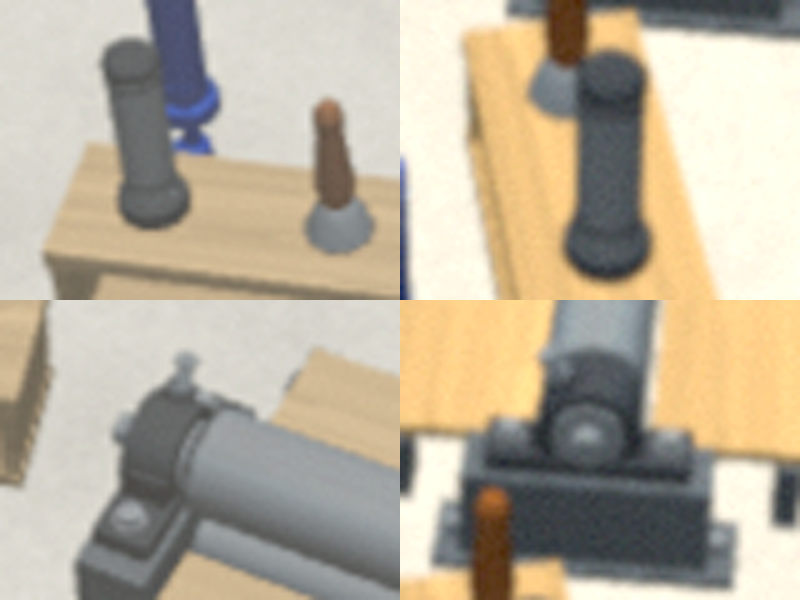

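```bash
cat > h.py <<'E'
import cv2,numpy as np
from station import sensors,cams,bot
def ray(c,px):
    u=cv2.undistortPoints(np.array([[px]],float),np.array(c["K"]),np.array(c["distortion"]))[0,0]
    W=np.array(c["world_to_cam"]);R=W[:3,:3];o=-R.T@W[:3,3];d=R.T@np.array([*u,1.]);return o,d/np.linalg.norm(d)
def onz(c,px,z):
    o,d=ray(c,px);return o+d*(z-o[2])/d[2]
def tri(rays):
    A=sum(np.eye(3)-np.outer(d,d) for o,d in rays);b=sum((np.eye(3)-np.outer(d,d))@o for o,d in rays)
    p=np.linalg.solve(A,b);return p,[np.linalg.norm(np.cross(p-o,d)) for o,d in rays]
def proj(c,p):
    W=np.array(c["world_to_cam"]);return cv2.projectPoints(np.array([p],float),cv2.Rodrigues(W[:3,:3])[0],W[:3,3],np.array(c["K"]),np.array(c["distortion"]))[0].ravel()
E
python3 - <<'E'
from h import *
s=cams.camera_info("scene");d=cams.camera_info("side")
for n,a,b,z in [("cap",(241.2,155),(322.4,232.4),218),("collar",(246,186.8),(321.6,271.5),85),("nip",(332.2,196.4),(325.8,181.6),155)]:
    print(n,onz(s,a,z),onz(d,b,z),tri([ray(s,a),ray(d,b)]))
for p in [(232.6,173.4),(224,195.6),(305,180),(299,207)]: print(onz(s,p,85))
E
python3 - <<'E'
import cv2,numpy as np
s=cv2.imread("pics/scene0.png");d=cv2.imread("pics/side0.png")
f=lambda im,x,y:cv2.convertScaleAbs(cv2.resize(im[y:y+75,x:x+100],(400,300),interpolation=cv2.INTER_CUBIC),alpha=1.5)
cv2.imwrite("pics/c2.png",np.vstack([np.hstack([f(s,400,220),f(d,295,100)]),np.hstack([f(s,215,150),cv2.resize(cv2.imread("pics/wrist0.png"),(400,300))])]))
E
```

```text
cap [ 541.20622742 -273.6810785   218.        ] [ 541.50275492 -272.20717982  218.        ] (array([ 541.58945605, -273.23039932,  218.70999542]), [np.float64(0.27877028579796664), np.float64(0.27877028579802754)])
collar [ 544.43644986 -274.57013005   85.        ] [ 541.47610162 -277.59885689   85.        ] (array([ 541.95358074, -275.62064806,   82.52188898]), [np.float64(0.2679987189088656), np.float64(0.2679987189087273)])
nip [581.83283646  15.83856109 155.        ] [584.31156973   8.92943806 155.        ] (array([583.09335823,  14.42997735, 153.07581644]), [np.float64(2.574186229979526), np.float64(2.5741862299796376)])
[ 497.96141521 -338.45580559   85.        ]
[ 597.16164596 -327.98116119   85.        ]
[ 470.06093237 -101.71012537   85.        ]
[585.73743276 -87.21471715  85.        ]
```

View pics/c2.png

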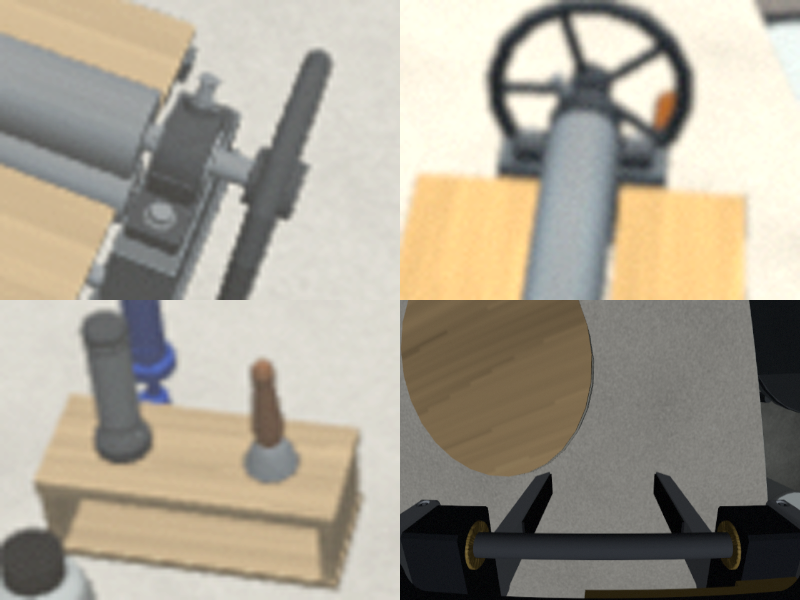

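Nipple2 shows at scene (452,239.5), side (335,121); the brush and rack are clear. Now I'll compute the roller's yaw, the neighbours' positions and the grasp move.

```bash
python3 - <<'E'
from h import *
s=cams.camera_info("scene");d=cams.camera_info("side")
n2=(452,239.5),(335,121.3)
print(onz(s,n2[0],155),onz(d,n2[1],155),tri([ray(s,n2[0]),ray(d,n2[1])]))
print("scene dir",np.degrees(np.arctan2(*(onz(s,n2[0],155)-onz(s,(332.2,196.4),155))[:2])),"side",np.degrees(np.arctan2(*(onz(d,n2[1],155)-onz(d,(325.8,181.6),155))[:2])))
# blue masks
for n in("scene","side"):
    im=cv2.imread(f"pics/{n}0.png").astype(int);m=(im[...,0]>im[...,2]+50)&(im[...,0]>im[...,1]+50)
    ys,xs=np.where(m);print(n,xs.min(),xs.max(),ys.min(),ys.max())
print("blue base",onz(d,(277,302),0),"blue top",tri([ray(s,(249,137)),ray(d,(274,252))]))
print("brush top",tri([ray(s,(281,165.5)),ray(d,(313.5,209))]))
print("bottle top",tri([ray(s,(223,214)),ray(d,(401,232))]))
E
```

```text
[657.22911844 367.08291954 155.        ] [656.91048847 351.04299578 155.        ] (array([656.59001232, 365.80064093, 149.32701501]), [np.float64(3.542109478330403), np.float64(3.542109478330602)])
scene dir 12.114973331191592 side 11.98084033146098
scene 244 251 135 138
side 267 283 250 302
blue base [ 422.90948376 -296.74048692    0.        ] blue top (array([ 423.26480748, -296.46353945,  186.21974705]), [np.float64(0.40028918797738366), np.float64(0.40028918797722557)])
brush top (array([ 531.35416408, -154.41031334,  192.70740001]), [np.float64(0.39987008145623315), np.float64(0.39987008145619124)])
bottle top (array([ 744.74031096, -253.45144427,  183.69961189]), [np.float64(1.037335614058374), np.float64(1.0373356140583094)])
```

{"api": "drive_tool", "payload": {"increments": [[0,0,1,20,-27,15,-1],[0,0,2,40,-54,30,-1],[0,0,3,60,-81,45,-1],[0,0,4,80,-108,60,-1],[0,0,4.5,99,-134,72,-1]]}}

```text
clock: 0.57
eef_pos: [264.0, 415.7, 300.3]
orientation: [[-0.978, 0.208, 0.001], [0.208, 0.978, 0.0], [-0.0, 0.0, -1.0]]
ft_force: [0.2, 0.0, 0.2]
grip_width: 94.0
finger_force: 0.0
```

{"api": "drive_tool", "payload": {"increments": [[0,0,0,20,-27,0,-1],[0,0,0,40,-54,0,-1],[0,0,0,60,-81,0,-1],[0,0,0,80,-108,0,-1],[0,0,0,99,-134,0,-1]]}}

```text
clock: 0.98
eef_pos: [362.9, 281.4, 299.4]
orientation: [[-0.978, 0.21, 0.0], [0.21, 0.978, -0.0], [-0.0, -0.0, -1.0]]
ft_force: [-0.6, 0.9, -0.4]
grip_width: 93.9
finger_force: 0.0
```

{"api": "drive_tool", "payload": {"increments": [[0,0,0,20,-27,0,-1],[0,0,0,40,-54,0,-1],[0,0,0,60,-81,0,-1],[0,0,0,80,-108,0,-1],[0,0,0,99,-134,0,-1]]}}

```text
clock: 1.4
eef_pos: [462.0, 147.4, 299.3]
orientation: [[-0.978, 0.21, -0.0], [0.21, 0.978, 0.0], [0.0, -0.0, -1.0]]
ft_force: [-0.1, 0.6, 0.0]
grip_width: 93.7
finger_force: 0.0
```

{"api": "drive_tool", "payload": {"increments": [[0,0,0,20,-27,0,-1],[0,0,0,40,-54,0,-1],[0,0,0,60,-81,0,-1],[0,0,0,80,-108,0,-1],[0,0,0,99,-134,0,-1],[0,0,0,99,-134,0,-1]]}}

```text
invalid input at $.increments: expected 1 to 5 rows
```

{"api": "drive_tool", "payload": {"increments": [[0,0,0,20,-27,0,-1],[0,0,0,40,-54,0,-1],[0,0,0,60,-81,0,-1],[0,0,0,80,-108,0,-1],[0,0,0,99,-134,0,-1]]}}

```text
clock: 1.82
eef_pos: [561.0, 13.4, 299.1]
orientation: [[-0.978, 0.21, -0.0], [0.21, 0.978, 0.0], [0.0, 0.0, -1.0]]
ft_force: [-0.2, 0.7, 0.3]
grip_width: 94.0
finger_force: 0.0
```

{"api": "drive_tool", "payload": {"increments": [[0,0,0,0,0,0,-1],[0,0,0,0,0,0,-1]]}}

```text
clock: 1.98
eef_pos: [560.8, 13.8, 298.5]
orientation: [[-0.977, 0.212, -0.002], [0.212, 0.977, 0.001], [0.002, 0.0, -1.0]]
ft_force: [0.2, 0.7, 0.5]
grip_width: 94.0
finger_force: 0.0
```

```bash
python3 - <<'E'
from h import *
import pickle
im=cams.get_image("wrist");c=cams.camera_info("wrist");pickle.dump(c,open("w1.pkl","wb"))
cv2.imwrite("pics/w1.png",im[:,:,::-1]); print(sensors.sense()["eef_pos"])
print(proj(c,(583,14,155)))
E
```

```text
[560.01082912  14.92137668 298.7653069 ]
[328.92267963 218.36399379]
```

View pics/w1.png

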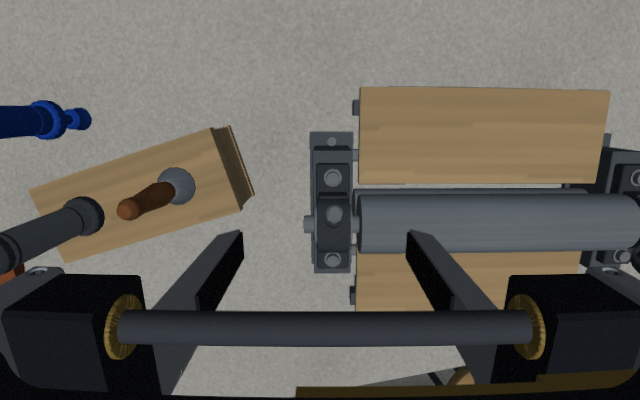

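The wrist view shows the free-end nipple head at about (334,214) on its housing, with the shaft horizontal in the picture, so the tool is aligned with the shaft. Next I'll measure the head's circle.

```bash
python3 - <<'E'
import cv2,numpy as np
im=cv2.imread("pics/w1.png")
f=lambda x,y:cv2.resize(cv2.convertScaleAbs(im[y:y+60,x:x+40],alpha=1.8),(400,600),interpolation=cv2.INTER_CUBIC)
cv2.imwrite("pics/c3.png",np.hstack([f(315,185),f(600,150)]))
E
```

```text
(no output)
```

View pics/c3.png

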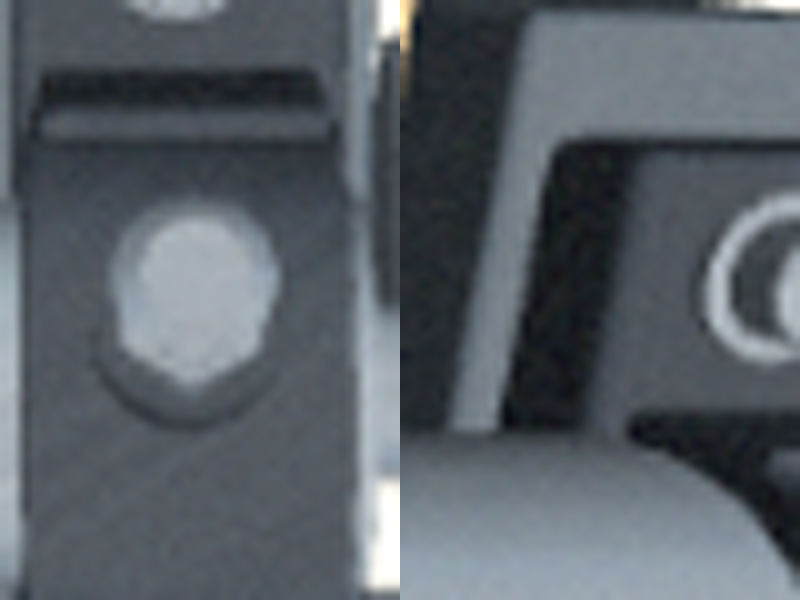

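```bash
python3 - <<'E'
from h import *
import pickle
c=pickle.load(open("w1.pkl","rb"));s=cams.camera_info("scene");d=cams.camera_info("side")
print(onz(c,(334.3,212.8),155)); print(tri([ray(c,(334.3,212.8)),ray(s,(332.2,196.4))]),tri([ray(c,(334.3,212.8)),ray(s,(332.2,196.4)),ray(d,(325.8,181.6))]))
print(onz(c,(334.3,212.8),155)-onz(s,(332.2,196.4),155))
p=onz(c,(334.3,212.8),155);print(proj(s,p),proj(d,p))
# housing edges / shaft dir: roller silhouette at wrist rows
E
```

```text
[578.69919991  20.08794463 155.        ]
(array([579.75121855,  17.71202566, 152.92756003]), [np.float64(2.340231547065488), np.float64(2.3402315470654633)]) (array([581.77542205,  16.9510752 , 151.1880161 ]), [np.float64(3.5191805120099438), np.float64(2.9684404248656544), np.float64(3.9316211031865542)])
[-3.13363655  4.24938354  0.        ]
[333.87925681 195.89659458] [323.47910122 179.41679533]
```

{"api": "drive_tool", "payload": {"increments": [[0,0,0,-3,-36,0,-1],[0,0,0,-5,-72,0,-1],[0,0,0,-8,-108,0,-1],[0,0,0,-10,-144,0,-1],[0,0,0,-12,-180,0,-1]]}}

```text
clock: 2.45
eef_pos: [547.5, -164.4, 299.9]
orientation: [[-0.978, 0.207, 0.0], [0.207, 0.978, 0.001], [-0.0, 0.001, -1.0]]
ft_force: [0.9, -0.3, 0.4]
grip_width: 93.8
finger_force: 0.0
```

{"api": "drive_tool", "payload": {"increments": [[0,0,0,-3,-36,0,-1],[0,0,0,-6,-72,0,-1],[0,0,0,-8,-108,0,-1],[0,0,0,-8,-108,0,-1],[0,0,0,-8,-108,0,-1]]}}

```text
clock: 2.87
eef_pos: [539.8, -272.8, 299.2]
orientation: [[-0.977, 0.211, -0.001], [0.211, 0.977, 0.001], [0.001, 0.001, -1.0]]
ft_force: [0.6, -0.1, 0.7]
grip_width: 94.3
finger_force: 0.0
```

{"api": "drive_tool", "payload": {"increments": [[0,0,0,0,0,0,-1],[0,0,0,0,0,0,-1]]}}

```text
clock: 3.03
eef_pos: [540.4, -270.7, 299.8]
orientation: [[-0.978, 0.208, 0.0], [0.208, 0.978, 0.001], [-0.0, 0.001, -1.0]]
ft_force: [-0.3, 0.1, 0.3]
grip_width: 94.2
finger_force: 0.0
```

```bash
python3 - <<'E'
from h import *
import pickle
im=cams.get_image("wrist");c=cams.camera_info("wrist");pickle.dump(c,open("w2.pkl","wb"))
cv2.imwrite("pics/w2.png",im[:,:,::-1]); print(sensors.sense()["eef_pos"])
u=proj(c,(541.4,-273,218));print(u,proj(c,(541.4,-273,85)))
E
```

```text
[ 540.47056946 -270.7870355   299.87855741]
[322.24950077 216.14720081] [322.85753532 180.99277842]
```

View pics/w2.png

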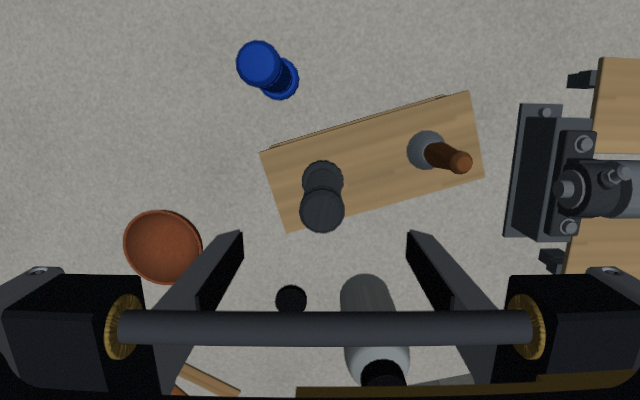

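The cap is at about (322,211) and the collar at about (323,180), on the jaw centre line; the nipple is also visible from the side at about (622,172). I'll measure both.

```bash
python3 - <<'E'
from h import *
import pickle
c=pickle.load(open("w2.pkl","rb"));c1=pickle.load(open("w1.pkl","rb"))
im=cv2.imread("pics/w2.png");sub=im[150:245,285:360].astype(int)
m=((sub[...,2]-sub[...,0])<25).astype(np.uint8)
n,l,st,ce=cv2.connectedComponentsWithStats(m);k=1+np.argmax(st[1:,4]*(ce[1:,1]>20));mm=l==k
for r in range(0,95,4):
    xs=np.where(mm[r])[0]
    if len(xs):print(r+150,xs.min()+285,xs.max()+285,end=" | ")
ys=np.where(mm)[0];print("\nrows",ys.min()+150,ys.max()+150)
o=[cv2.resize(cv2.convertScaleAbs(im[140:200,585:640],alpha=1.8),(550,600),interpolation=cv2.INTER_CUBIC)]
cv2.imwrite("pics/c4.png",o[0])
for px in[(322,211),(322,212),(322,210)]:print(onz(c,px,218))
print(onz(c,(323,181),101))
E
```

```text
162 313 330 | 166 308 336 | 170 305 340 | 174 303 341 | 178 302 343 | 182 302 342 | 186 302 342 | 190 304 340 | 194 304 340 | 198 302 341 | 202 301 342 | 206 300 343 | 210 299 344 | 214 299 359 | 218 301 359 | 222 302 359 | 226 306 359 | 230 299 359 | 234 285 359 | 238 285 359 | 242 285 359 | 
rows 160 244
[ 537.42647708 -272.34042659  218.        ]
[ 538.1883219  -272.50355474  218.        ]
[ 536.66586564 -272.1775644   218.        ]
[ 538.2936394 -272.1227359  101.       ]
```

View pics/c4.png

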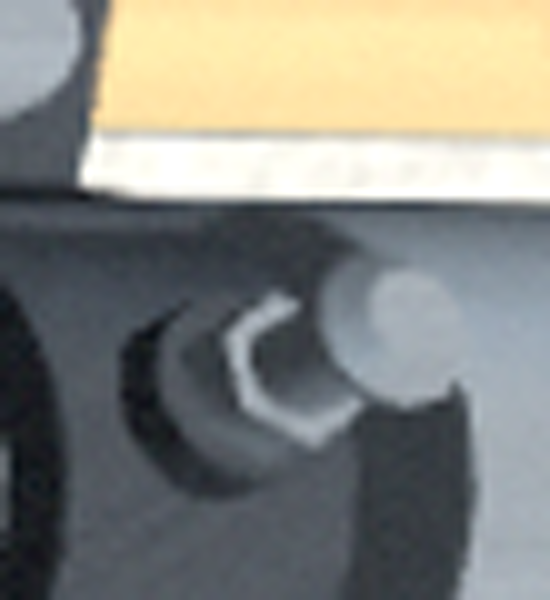

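```bash
python3 - <<'E'
from h import *
import pickle
c2=pickle.load(open("w2.pkl","rb"));c1=pickle.load(open("w1.pkl","rb"));s=cams.camera_info("scene")
print(tri([ray(c1,(334.3,212.8)),ray(c2,(626.4,172.3))]))
print(onz(c2,(626.4,172.3),155),onz(c1,(334.3,212.8),155))
print(tri([ray(s,(332.2,196.4)),ray(c1,(334.3,212.8)),ray(c2,(626.4,172.3))]))
E
```

```text
(array([579.32493458,  20.03063932, 153.90754701]), [np.float64(0.28526366103802026), np.float64(0.28526366103808026)])
[579.22609709  19.09060798 155.        ] [578.69919991  20.08794463 155.        ]
(array([579.68583637,  18.26641114, 154.25744072]), [np.float64(2.936139816446781), np.float64(1.9333528660358972), np.float64(1.195414452658575)])
```

{"api": "drive_tool", "payload": {"increments": [[0,0,0,0,-1,-30,-1],[0,0,0,-1,-2,-60,-1],[0,0,0,-1,-2,-85,-1],[0,0,0,-1,-2,-110,-1],[0,0,0,-1,-2,-110,-1]]}}

```text
clock: 3.5
eef_pos: [536.7, -271.4, 184.8]
orientation: [[-0.978, 0.208, -0.008], [0.208, 0.978, 0.006], [0.009, 0.004, -1.0]]
ft_force: [-0.9, 0.5, -0.3]
grip_width: 94.1
finger_force: 0.0
```

{"api": "drive_tool", "payload": {"increments": [[0,0,0,0,0,0,-1],[0,0,0,0,0,0,-1],[0,0,0,0,0,0,-1]]}}

```text
clock: 3.75
eef_pos: [540.6, -275.2, 191.7]
orientation: [[-0.978, 0.209, 0.003], [0.209, 0.978, -0.002], [-0.004, -0.001, -1.0]]
ft_force: [-0.0, 0.2, -0.1]
grip_width: 93.9
finger_force: 0.0
```

{"api": "drive_tool", "payload": {"increments": [[0,0,0,0,2.5,0,-1],[0,0,0,0,2.5,0,-1],[0,0,0,0,2.5,0,1],[0,0,0,0,2.5,0,1],[0,0,0,0,2.5,0,1]], "force": 50}}

```text
clock: 4.17
eef_pos: [539.4, -272.5, 189.7]
orientation: [[-0.978, 0.21, 0.0], [0.21, 0.978, -0.0], [-0.0, -0.0, -1.0]]
ft_force: [0.2, 0.0, 0.6]
grip_width: 77.5
finger_force: 0.0
```

{"api": "drive_tool", "payload": {"increments": [[0,0,0,0,0,0,1],[0,0,0,0,0,0,1],[0,0,0,0,0,0,1],[0,0,0,0,0,0,1],[0,0,0,0,0,0,1]]}}

```text
clock: 4.58
eef_pos: [539.3, -272.5, 189.4]
orientation: [[-0.978, 0.21, -0.0], [0.21, 0.978, 0.0], [0.0, 0.0, -1.0]]
ft_force: [-0.3, -0.5, 0.4]
grip_width: 44.0
finger_force: 0.0
```

{"api": "drive_tool", "payload": {"increments": [[0,0,0,0,0,0,1],[0,0,0,0,0,0,1],[0,0,0,0,0,0,1],[0,0,0,0,0,0,1],[0,0,0,0,0,0,1]]}}

```text
clock: 5.0
eef_pos: [539.3, -272.5, 189.5]
orientation: [[-0.978, 0.21, 0.0], [0.21, 0.978, -0.0], [-0.0, -0.0, -1.0]]
ft_force: [-0.0, -1.5, -0.9]
grip_width: 33.7
finger_force: 50.0
```

{"api": "drive_tool", "payload": {"increments": [[0,0,0,0,0,15,1],[0,0,0,0,0,40,1],[0,0,0,0,0,65,1],[0,0,0,0,0,90,1],[0,0,0,0,0,110,1]]}}

```text
clock: 5.42
eef_pos: [539.1, -272.2, 300.2]
orientation: [[-0.978, 0.21, -0.001], [0.21, 0.978, 0.001], [0.001, 0.001, -1.0]]
ft_force: [0.7, -0.2, -4.0]
grip_width: 34.1
finger_force: 50.0
```

{"api": "drive_tool", "payload": {"increments": [[0,0,0,0,0,30,1],[0,0,0,0,0,60,1],[0,0,0,0,0,60,1],[0,0,0,0,0,60,1],[0,0,0,0,0,60,1]]}}

```text
clock: 5.83
eef_pos: [538.5, -271.9, 356.9]
orientation: [[-0.978, 0.21, -0.004], [0.21, 0.978, 0.003], [0.004, 0.002, -1.0]]
ft_force: [-1.9, 0.8, -4.6]
grip_width: 33.9
finger_force: 50.0
```

{"api": "drive_tool", "payload": {"increments": [[-1.26,-5.87,0,-12,0,8,1],[-2.52,-11.74,0,-24,0,16,1],[-3.78,-17.6,0,-36,0,24,1],[-5.04,-23.47,0,-48,0,30,1],[-6.3,-29.34,0,-58,0,30,1]]}}

```text
clock: 6.25
eef_pos: [479.8, -271.4, 387.5]
orientation: [[-0.846, 0.209, 0.49], [0.181, 0.978, -0.105], [-0.501, 0.0, -0.865]]
ft_force: [-0.6, -0.1, -3.7]
grip_width: 34.1
finger_force: 50.0
```

{"api": "drive_tool", "payload": {"increments": [[0,0,0,0,35,0,1],[0,0,0,0,70,0,1],[0,0,0,0,105,0,1],[0,0,0,0,140,0,1],[0,0,0,0,175,0,1]]}}

```text
clock: 6.67
eef_pos: [478.3, -95.8, 384.8]
orientation: [[-0.85, 0.212, 0.482], [0.185, 0.977, -0.103], [-0.493, 0.002, -0.87]]
ft_force: [1.1, 0.5, -4.2]
grip_width: 34.0
finger_force: 50.0
```

{"api": "drive_tool", "payload": {"increments": [[0,0,0,0,35,-8,1],[0,0,0,0,70,-18,1],[0,0,0,0,105,-30,1],[0,0,0,0,138,-45,1],[0,0,0,0,138,-58,1]]}}

```text
clock: 7.08
eef_pos: [477.8, 48.2, 326.2]
orientation: [[-0.853, 0.2, 0.483], [0.176, 0.98, -0.096], [-0.492, 0.003, -0.871]]
ft_force: [-0.5, 0.5, -4.6]
grip_width: 34.0
finger_force: 50.0
```

{"api": "drive_tool", "payload": {"increments": [[0,0,0,0,0,0,1],[0,0,0,0,0,0,1],[0,0,0,0,0,0,1],[0,0,0,0,0,0,1],[0,0,0,0,0,0,1]]}}

```text
clock: 7.5
eef_pos: [481.7, 39.0, 332.2]
orientation: [[-0.846, 0.213, 0.49], [0.184, 0.977, -0.106], [-0.501, 0.0, -0.865]]
ft_force: [0.5, -0.4, -4.2]
grip_width: 33.9
finger_force: 50.0
```

```bash
python3 - <<'E'
from h import *
import pickle
st=sensors.sense();print(st["eef_pos"],st["orientation"],st["joints"],st["ft_force"])
I={n:cams.get_image(n)[:,:,::-1] for n in("scene","side","wrist")}
for n in I: cv2.imwrite(f"pics/{n}3.png",I[n])
pickle.dump(cams.camera_info("wrist"),open("w3.pkl","wb"))
f=lambda im,x,y:cv2.convertScaleAbs(cv2.resize(im[y:y+60,x:x+80],(400,300),interpolation=cv2.INTER_CUBIC),alpha=1.5)
cv2.imwrite("pics/c5.png",np.vstack([np.hstack([f(I["scene"],295,155),f(I["side"],275,140)]),np.hstack([cv2.resize(I["wrist"],(400,300)),f(I["wrist"],280,180)])]))
E
```

```text
[481.73123641  39.0318417  332.1687339 ] [[-8.45672319e-01  2.12648567e-01  4.89508852e-01]
 [ 1.84093423e-01  9.77128741e-01 -1.06437942e-01]
 [-5.00947044e-01  1.03738776e-04 -8.65477931e-01]] [  1.67357708  -9.90971005 106.19664676  -8.50535831  54.68691462
 -72.92238237] [ 0.53554397 -0.4206191  -4.20593312]
```

View pics/c5.png

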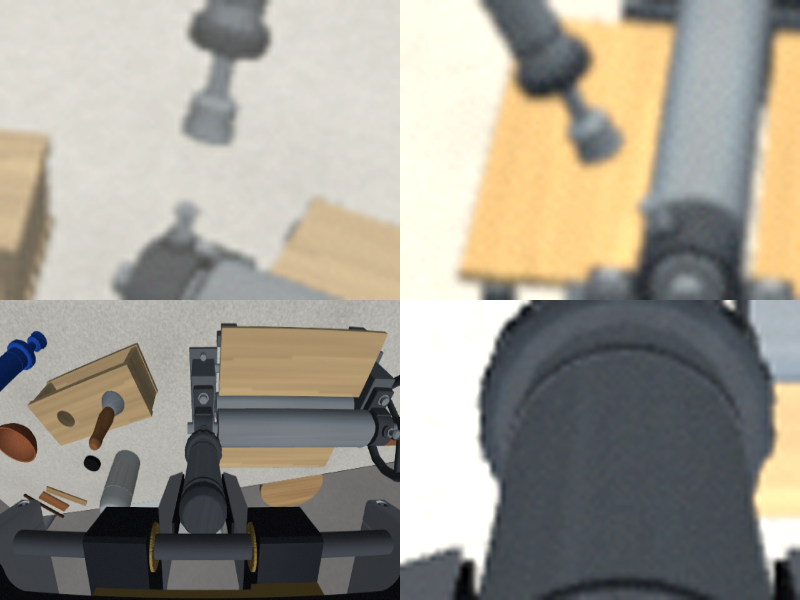

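Scene crop: coupler mouth at about (336.6,181.4), nipple head at (332.2,196.6). Side crop: mouth at about (315.6,170), nipple at about (325.8,181.5). I'll compare these with the kinematics to get the relative error.

```bash
python3 - <<'E'
from h import *
import pickle
s=cams.camera_info("scene");d=cams.camera_info("side");st=sensors.sense()
t=st["eef_pos"];R=st["orientation"];tz=R[:,2];print("now",t)
M=t+159.5*tz;C=t+104.5*tz
for n,c,m,k in(("scene",s,(336.6,181.4),(332.2,196.6)),("side",d,(315.6,170.2),(325.8,181.5))):
    pm=proj(c,M);b=np.array(m)-pm
    print(n,"mouth fk",pm,"bias",b,"nipple corrected ray@155",onz(c,np.array(k)-b,155), "pred nip px at",proj(c,M+44*tz)+b)
print(t+203.5*tz)
r=[ray(c,np.array(k)-(np.array(m)-proj(c,M))) for c,m,k in((s,(336.6,181.4),(332.2,196.6)),(d,(315.6,170.2),(325.8,181.5)))]
print(tri(r)); c1=pickle.load(open("w1.pkl","rb"));print(tri(r+[ray(c1,(334.3,212.8))]*2))
E
```

```text
now [481.57494996  39.49025576 332.06295224]
scene mouth fk [336.35625693 182.09880047] bias [ 0.24374307 -0.69880047] nipple corrected ray@155 [585.46794795  16.02267444 155.        ] pred nip px at [333.19604474 195.45557551]
side mouth fk [317.16847668 168.55404569] bias [-1.56847668  1.64595431] nipple corrected ray@155 [589.93047657  16.97466043 155.        ] pred nip px at [322.8376643  181.20795235]
[581.19434566  17.93170218 155.92818915]
(array([588.77474017,  15.9694559 , 156.95536778]), [np.float64(1.3222984013654335), np.float64(1.3222984013655643)])
(array([583.34845881,  18.54683634, 152.09480138]), [np.float64(3.107021898058317), np.float64(7.006520446574585), np.float64(3.881821755156075), np.float64(3.881821755156075)])
```

{"api": "drive_tool", "payload": {"increments": [[0,0,0,4,-1,-6,1],[0,0,0,8,-2,-12,1],[0,0,0,12,-3,-18,1],[0,0,0,16,-3.5,-24,1],[0,0,0,19,-4,-29,1]]}}

```text
clock: 8.07
eef_pos: [500.6, 36.4, 301.1]
orientation: [[-0.847, 0.21, 0.488], [0.182, 0.978, -0.105], [-0.499, -0.0, -0.867]]
ft_force: [-0.3, -0.2, -4.0]
grip_width: 33.9
finger_force: 50.0
```

{"api": "drive_tool", "payload": {"increments": [[0,0,0,0,0,0,1],[0,0,0,0,0,0,1],[0,0,0,0,0,0,1],[0,0,0,0,0,0,1],[0,0,0,0,0,0,1]]}}

```text
clock: 8.48
eef_pos: [500.4, 36.7, 303.0]
orientation: [[-0.846, 0.209, 0.49], [0.181, 0.978, -0.105], [-0.501, 0.0, -0.866]]
ft_force: [0.4, 0.4, -4.9]
grip_width: 34.0
finger_force: 50.0
```

```bash
python3 - <<'E'
from h import *
st=sensors.sense();print(st["eef_pos"],st["orientation"][:,2],st["ft_force"])
o=[]
for n,x,y in(("scene",314,162),("side",302,152)):
    im=np.mean([cams.get_image(n)[:,:,::-1].astype(float) for _ in range(6)],0)
    np.save(f"avg_{n}.npy",im)
    z=cv2.resize(im[y:y+60,x:x+40].clip(0,255).astype(np.uint8),(400,600),interpolation=cv2.INTER_CUBIC)
    z=cv2.convertScaleAbs(z,alpha=1.6)
    for i in range(0,60,10):
        cv2.line(z,(0,i*10),(8,i*10),(0,0,255),1)
        if i<40: cv2.line(z,(i*10,0),(i*10,8),(0,0,255),1)
    o.append(z)
    c=cams.camera_info(n);t=sensors.sense();tz=t["orientation"][:,2];p=t["eef_pos"]
    print(n,[np.round((proj(c,p+k*tz)-(x,y)+.5)*10) for k in(104.5,159.5,169.5)])
cv2.imwrite("pics/c6.png",np.hstack(o))
E
```

```text
[500.44269575  36.6678648  302.98070286] [ 0.48980344 -0.10479072 -0.86551227] [ 0.35874293  0.35784465 -4.9180389 ]
scene [array([246., 143.]), array([203., 320.]), array([196., 352.])]
side [array([128., 115.]), array([219., 254.]), array([235., 279.])]
```

View pics/c6.png

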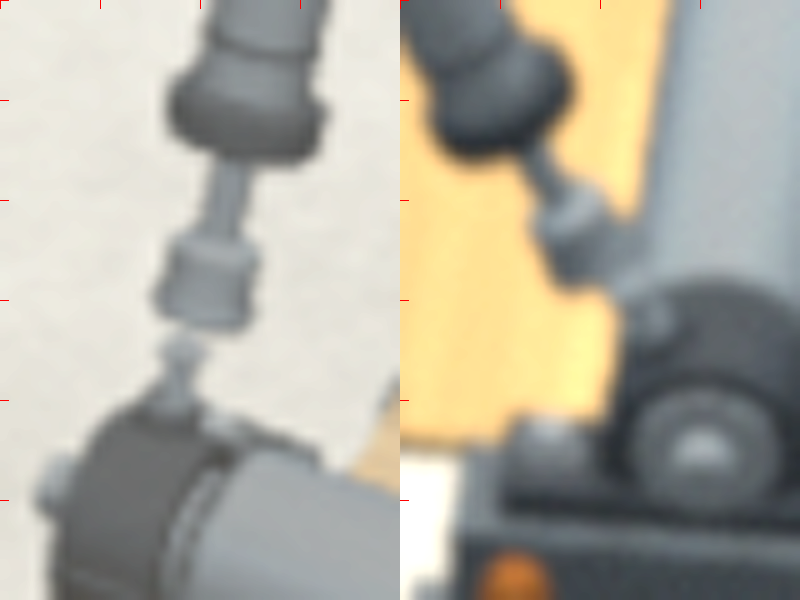

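Scene crop: gun axis reaches x≈195 at the head's row, nipple head at (184,345). Side crop: gun sits about 5 mm left of the kinematic prediction and the nipple is about 3 mm right of its axis. So the gun may have sagged slightly in the pads, and I'll check that with the wrist image.

```bash
python3 - <<'E'
from h import *
import pickle
st=sensors.sense();t=st["eef_pos"];R=st["orientation"]
im=np.mean([cams.get_image("wrist")[:,:,::-1].astype(float) for _ in range(4)],0);c=cams.camera_info("wrist")
np.save("avg_wrist.npy",im)
T=lambda x,y,z:proj(c,t+R@np.array([x,y,z]))
def outline(o,zs,r,ang=0):
    P=[]
    for z in zs:
        for a in np.linspace(0,2*np.pi,73):P.append(T(o+r*np.cos(a)+ang*(z-3),r*np.sin(a),z))
    P=np.array(P);return P[:,0].min(),P[:,0].max(),P[:,1].min(),P[:,1].max()
for o in(0,1.3,4):
    print(o,"collar",np.round(outline(o,(104.5,88.5),23),1),"capface",np.round(outline(o,(-28.5,),18),1),"collar tilt1deg",np.round(outline(o,(104.5,88.5),23,np.pi/180),1))
g=cv2.cvtColor(im.astype(np.uint8),cv2.COLOR_BGR2GRAY)
print("col 324 rows 150-300:",g[150:300:2,324].tolist())
for r in (185,190,195,200,205):print(r,g[r,285:365:2].tolist())
# same for w2 (gun vertical in rack) outlines at gun (538,-272.2)
E
```

```text
0 collar [295.1 354.9 178.5 240. ] capface [283.7 367.2 251.4 326. ] collar tilt1deg [295.  355.  176.4 238.2]
1.3 collar [295.  354.9 176.9 238.4] capface [283.6 367.3 248.5 323.5] collar tilt1deg [295.  355.  174.7 236.7]
4 collar [294.9 355.  173.6 235.2] capface [283.4 367.6 242.5 318.2] collar tilt1deg [294.9 355.1 171.4 233.4]
col 324 rows 150-300: [33, 33, 59, 53, 44, 46, 50, 53, 54, 56, 52, 46, 24, 38, 44, 58, 61, 55, 51, 45, 56, 51, 51, 52, 51, 51, 52, 51, 51, 51, 51, 51, 52, 52, 51, 52, 51, 51, 52, 51, 52, 51, 49, 24, 52, 51, 28, 23, 24, 31, 38, 39, 39, 41, 41, 51, 57, 60, 60, 60, 60, 59, 59, 59, 61, 61, 62, 62, 62, 63, 62, 62, 63, 63, 64]
185 [182, 179, 178, 174, 175, 182, 183, 175, 26, 36, 44, 47, 54, 60, 61, 61, 60, 59, 54, 51, 51, 54, 54, 56, 60, 60, 62, 60, 61, 52, 50, 31, 29, 113, 120, 121, 120, 120, 120, 120]
190 [182, 182, 175, 175, 175, 176, 169, 52, 45, 50, 60, 62, 59, 50, 49, 44, 40, 43, 47, 50, 55, 51, 46, 40, 37, 47, 51, 51, 62, 63, 61, 53, 50, 60, 122, 123, 123, 122, 122, 123]
195 [180, 185, 182, 175, 179, 173, 30, 49, 58, 61, 61, 44, 45, 53, 50, 51, 53, 52, 52, 51, 52, 51, 52, 53, 52, 50, 51, 55, 42, 48, 60, 60, 58, 53, 41, 124, 125, 124, 124, 123]
200 [183, 181, 184, 180, 178, 131, 45, 54, 61, 58, 50, 49, 49, 50, 50, 52, 52, 51, 51, 51, 51, 51, 52, 52, 52, 51, 51, 50, 50, 51, 49, 59, 62, 59, 54, 99, 115, 115, 116, 116]
205 [185, 179, 181, 181, 179, 170, 49, 61, 59, 54, 49, 49, 49, 50, 49, 53, 52, 50, 51, 51, 52, 51, 51, 52, 52, 51, 50, 50, 50, 51, 49, 54, 61, 59, 52, 147, 155, 154, 154, 155]
```

{"api": "drive_tool", "payload": {"increments": [[-0.2,-1,0,-1.4,-0.4,-0.8,1],[-0.42,-1.96,0,-2.7,-0.7,-1.5,1],[-0.42,-1.96,0,-0.7,-1.1,-5,1],[-0.42,-1.96,0,1.2,-1.5,-8.4,1],[-0.42,-1.96,0,1.2,-1.5,-8.4,1]]}}

```text
clock: 9.7
eef_pos: [501.4, 35.0, 293.0]
orientation: [[-0.83, 0.21, 0.517], [0.178, 0.978, -0.111], [-0.529, -0.0, -0.849]]
ft_force: [0.6, 0.3, -4.0]
grip_width: 34.2
finger_force: 50.0
```

{"api": "drive_tool", "payload": {"increments": [[0,0,0,0.5,-0.1,-0.9,1],[0,0,0,1,-0.2,-1.7,1],[0,0,0,1.5,-0.3,-2.6,1],[0,0,0,2,-0.4,-3.5,1],[0,0,0,2,-0.4,-3.5,1]]}}

```text
clock: 10.12
eef_pos: [503.6, 34.6, 290.4]
orientation: [[-0.829, 0.21, 0.518], [0.178, 0.978, -0.111], [-0.53, -0.0, -0.848]]
ft_force: [-0.2, 0.2, -4.5]
grip_width: 33.7
finger_force: 50.0
```

{"api": "drive_tool", "payload": {"increments": [[0,0,0,0.5,-0.1,-0.9,1],[0,0,0,1,-0.2,-1.7,1],[0,0,0,1.5,-0.3,-2.6,1],[0,0,0,2,-0.4,-3.5,1],[0,0,0,2,-0.4,-3.5,1]]}}

```text
clock: 10.53
eef_pos: [506.0, 34.2, 287.4]
orientation: [[-0.829, 0.21, 0.519], [0.178, 0.978, -0.111], [-0.531, 0.0, -0.847]]
ft_force: [-0.5, 1.0, -3.0]
grip_width: 34.0
finger_force: 50.0
```

{"api": "drive_tool", "payload": {"increments": [[0,0,0,0.5,-0.1,-0.9,1],[0,0,0,1,-0.2,-1.7,1],[0,0,0,1.5,-0.3,-2.6,1],[0,0,0,2,-0.4,-3.5,1],[0,0,0,2,-0.4,-3.5,1]]}}

```text
clock: 10.95
eef_pos: [507.4, 33.8, 282.7]
orientation: [[-0.83, 0.21, 0.517], [0.178, 0.978, -0.111], [-0.529, -0.0, -0.848]]
ft_force: [2.9, -0.2, -6.7]
grip_width: 33.7
finger_force: 50.0
```

{"api": "drive_tool", "payload": {"increments": [[0,0,0,0,0,0,1],[0,0,0,0,0,0,1],[0,0,0,0,0,0,1]]}}

```text
clock: 11.2
eef_pos: [507.4, 33.8, 282.7]
orientation: [[-0.83, 0.21, 0.517], [0.178, 0.978, -0.111], [-0.529, -0.0, -0.849]]
ft_force: [3.4, -1.1, -6.8]
grip_width: 33.9
finger_force: 50.0
```

```bash
cat > f.py <<'E'
from h import *
F=[];P=[]
for _ in range(3):
    cams.get_image("side");s=sensors.sense();F.append(s["ft_force"]);P.append(s["eef_pos"])
F=np.mean(F,0)-[0,0,-4.6];R=s["orientation"]
N=np.array([-.489,.105,.866])
print("F tool xyz",R.T@F,"along n",F@N,"pos",np.mean(P,0),"tz",R[:,2],"M",s["moment"],"axial past nominal head",(np.mean(P,0)-[580.5,18,155])@N,"t",s["clock"])
E
python3 f.py
```

```text
F tool xyz [-1.37596442  0.59875276  5.47624666] along n -5.427358812931026 pos [507.323173    33.83955365 282.74782217] tz [ 0.5170769  -0.11114849 -0.84869164] M [ 0.11225043  0.42789189 -0.02888867] axial past nominal head 148.07623553417105 t 11.35
```

{"api": "drive_tool", "payload": {"increments": [[0,0,0,0.5,-0.1,-0.9,1],[0,0,0,1,-0.2,-1.7,1],[0,0,0,1.5,-0.3,-2.6,1],[0,0,0,2,-0.4,-3.5,1],[0,0,0,2.5,-0.5,-4.3,1]]}}

```text
clock: 11.77
eef_pos: [510.4, 33.3, 280.9]
orientation: [[-0.828, 0.21, 0.52], [0.177, 0.978, -0.111], [-0.532, 0.0, -0.847]]
ft_force: [-6.4, 0.9, 5.5]
grip_width: 33.7
finger_force: 50.0
```

```bash
python3 f.py
```

```text
F tool xyz [ -0.02200287  -0.54042095 -10.20025754] along n 10.19401423096327 pos [510.51856653  33.30817464 281.06742149] tz [ 0.52084292 -0.11134887 -0.84635931] M [ 0.01420032  0.89448971 -0.10721195] axial past nominal head 145.0026663172088 t 11.9167
```

{"api": "drive_tool", "payload": {"increments": [[0,0,0,1.4,-0.3,-2.4,1],[0,0,0,2.8,-0.6,-4.8,1],[0,0,0,4.2,-0.9,-7.3,1],[0,0,0,5.6,-1.2,-9.7,1],[0,0,0,6.8,-1.5,-12.1,1]], "force": 60}}

```text
clock: 12.33
eef_pos: [517.6, 32.0, 269.8]
orientation: [[-0.827, 0.209, 0.522], [0.178, 0.978, -0.111], [-0.534, 0.001, -0.846]]
ft_force: [-8.8, 1.6, 9.7]
grip_width: 33.7
finger_force: 60.0
```

{"api": "drive_tool", "payload": {"increments": [[0,0,0,0,0,0,1],[0,0,0,0,0,0,1],[0,0,0,0,0,0,1]]}}

```text
clock: 12.58
eef_pos: [517.6, 32.0, 270.0]
orientation: [[-0.827, 0.209, 0.522], [0.178, 0.978, -0.111], [-0.534, 0.001, -0.846]]
ft_force: [-8.0, 0.9, 8.7]
grip_width: 33.8
finger_force: 60.0
```

```bash
python3 f.py
```

```text
F tool xyz [  0.30958025  -0.33835443 -16.35013734] along n 16.32554265428676 pos [517.54403232  31.97045891 270.02511238] tz [ 0.52232801 -0.11115471 -0.84546915] M [ 0.0688261   1.00160211 -0.05886904] axial past nominal head 131.86411369786975 t 12.7333
```

{"api": "drive_tool", "payload": {"increments": [[0,0,0,0.3,-0.1,-0.6,1],[0,0,0,0.6,-0.1,-1.1,1],[0,0,0,0.6,-0.1,-1.1,1],[0,0,0,0.6,-0.1,-1.1,1],[0,0,0,0.6,-0.1,-1.1,1]]}}

```text
clock: 13.15
eef_pos: [518.2, 31.9, 269.1]
orientation: [[-0.827, 0.209, 0.523], [0.177, 0.978, -0.111], [-0.534, 0.001, -0.845]]
ft_force: [-9.3, 1.2, 9.5]
grip_width: 33.5
finger_force: 60.0
```

```bash
python3 f.py; python3 f.py
```

```text
F tool xyz [  0.26759639  -0.28233585 -16.9979103 ] along n 16.974348072720364 pos [518.20175779  31.85847335 269.06694985] tz [ 0.52251177 -0.11118776 -0.84535125] M [ 0.01916033  0.96358208 -0.12156424] axial past nominal head 130.70095871639708 t 13.3
F tool xyz [ -0.43178334  -1.05987965 -17.26341714] along n 17.266727786888875 pos [518.20462805  31.85911587 269.08752136] tz [ 0.52257419 -0.11120014 -0.84531104] M [ 0.07416468  1.02240863 -0.0263732 ] axial past nominal head 130.71743754889002 t 13.45
```

```bash
python3 -c "
from station import workorder
print(workorder.job_done())"
```

```text
the job is handed in; nothing more can be done
None
```

The job is handed in, with no verdict returned: from the force readings, the gun is snapped onto the free-end nipple and still gripped at 60 N, its pump held in by about 14 mm or more with about 17 N of push.

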